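# Ready the toy ball for the disinfector and hold its lid open

### The arm

A 6-joint arm with a two-finger parallel gripper is mounted at the origin on the work surface. World frame = base frame: x ahead of the robot, y to its left, z up, the work surface at z = 0. Lengths are in m, angles in degrees, forces in N, time in s.
With the tool pointing down it reaches from about 0.35 to 0.875 m from the base axis. Payload 4.2 kg.
Tool frame: the origin (TCP) lies midway between the tips of the shut fingers; the grasp point (between the pads) lies 19 mm behind it; y points along the fingers, z is the direction in which the jaws open and shut, and the axes are right-handed (so a half turn about y gives the same grasp; the last joint's range is limited). The gripper opens to 87 mm and grips with 3 to 60 N. Pads are 19 mm wide; open, the fingers measure 117 mm over their backs; the gripper's body (75 mm by 190 mm) begins 51 mm behind the grasp point.
Start: joints at [80.993, 22.042, 0.453, 0, -68.411, -14.817], TCP at [0.252, 0.572, 0.223] pointing down, gripper open.
Joint ranges: [-179.83, 179.83], [-69.29, 118.12], [-61.27, 80.66], [-181.25, 117.63], [-171.15, -9.14], [-177.46, 177.46]. Speed limits (degrees/s): [159.86, 159.86, 180, 180, 180, 180].

### API

Orientations are given as [roll, pitch, yaw] about the fixed x, y, z axes, in that order (R = Rz(yaw) Ry(pitch) Rx(roll)).
In Python, from workcell import env gives the robot as it stands. The module is installed in compiled form; this text tells all that it offers. Calls block until the motion is done:
- env.goto(position, orientation): joint-space move of the TCP to a pose.
- env.move_straight(position, rotation=None, rate=0.15, force_limit=None): straight line of the TCP; rotation=None keeps the orientation; rate is the mean speed in m/s. With force_limit (N) it stops when the force on the tool has changed by that much, and returns True; else False.
- env.set_joints(angles): joint-space move.
- env.gripper_to(opening, grasp_force=None): opening from 0.0 (shut) to 1.0 (fully open); grasp_force is the grip in N (None keeps the last); returns when the fingers have stopped.
- env.dwell(seconds).
- env.inverse_kinematics(position, orientation): joint angles nearest the present ones, or None.
- env.read_state(): the state.
- env.grab_frame(name): name is "scene" or "top" or "wrist"; returns a dict with "image" (400x640x3 uint8, blue, green, red), "fx", "fy", "cx", "cy" (pixels), "position" and "orientation" of the camera in the world. Camera axes: x right, y up, looking along -z (the intrinsics and any distortion apply to the point x, -y, -z); pixel columns grow to the right and rows downward; lengths in m; the calibration is good to about 2 mm. A picture is of the moment at which its call begins. There is no depth.
A pose or a line that the arm cannot do raises env.Unreachable and nothing moves.
- env.close_job(): hands the job in, once; it reports no verdict.
Trained networks look in a picture, given as the dict that the camera call returned (one of the last four; its "shot" number tells which), for a name from the list of things; names that differ only in an ending like _2 or _b are one class to them, and where a whole thing is asked for, a point or a joint stands for the part that bears it (a point fixed in the world has none). Each returns a list of dicts, best first, with "score" (0 to 1); they miss things now and then, are a little off and sometimes report something else, mostly with a low value. They report only what shows in the picture. A call takes as long as a camera call. They do not tell look-alikes from the thing itself.
- env.search_frame(picture, thing): "xyz" ([x, y, z] in m, in world coordinates, good to about 4 mm: the middle of the surface that is visible of it).
- env.trace(picture, thing): "mask" (400x640 bool, what is visible of it).
The state is a dict: "clock": time; "joint_positions": joint angles; "qvel": joint speeds; "joint_torque": joint torques, N m; "position": TCP position; "tool_rot": TCP orientation; "force": force on the tool from outside, world axes, zero at the start; "wrist_torque": the same for the moment, N m; "opening": opening from 0.0 (shut) to 1.0 (fully open).
Only numpy, scipy, OpenCV 4.12 (cv2) and the standard library are available. Lean on these libraries where they do the work, as an engineer would, in place of code of your own. Each camera call takes 0.05 s, during which the arm holds its last target.

### The job

Pick the orange rubber dog ball off its white ring and lower it gently to the bottom of the steel pot - do not drop it in, and leave the pot standing where it is. Then take the disinfector's lid by its bar handle, raise it to 50 degrees from closed and keep holding it there: the lid falls shut if let go, so finish with the gripper still holding the handle, ready for a colleague across the bench to load the pot. Leave the jar, the bottle and the tube rack alone.

Things in the scene. Friction and masses are not known exactly. Their poses are not given: they have to be found in the camera images.
- disinfector: cream bench-top disinfector, fixed to the bench, 220 (x) by 240 (y) by 130 high, open-topped under its lid. Origin at the centre of its underside, z up. Its -x side, towards the robot, carries the hinge; the panel with display and dial is on its +x side. It may stand left or right, turned by up to about 15 degrees
- lid (a joint): angle of the disinfector's lid in rad: 0 closed (level), growing as the +x edge rises and swings back towards the robot, stop at 1.3. 50 degrees is 0.873. The lid is a 220 by 240 by 8 plate, about 0.4 to 0.6 kg with its handle, hinge nearly free: it falls shut from every angle
- lid_hinge (a point): point on the lid's hinge axis, middle of the machine's upper -x edge (110 mm from the machine's origin towards its -x, 130.5 high). The axis runs along the machine's y. Its axes turn with the lid: x lies in the lid from the hinge to the free edge, z is the lid's outward normal
- lid_bar (a point): middle of the handle bar, on its axis: 190 mm from the hinge along the lid, 43 outward from the hinge axis; 173.5 high when closed; axes as the lid's. The handle is a dark steel bridge: round bar 12 thick, 100 long, along the lid's y, 35 (axis) above the lid's face, on two posts 10 thick, 46 either side of the middle. Pinch the bar across its middle, from the lid's outer side
- pot: loose open stainless pot, round, 164 outer diameter, 158 inner, 85 high, wall 3, floor 5 thick, 0.5 kg. Origin at the centre of its underside, z up; stands on the green mat
- ball: orange hard-rubber ball, 60 diameter, 40 to 85 g, resting on a ring. Its origin turns with the ball: use point ball_center
- ball_center (a point): centre of the ball, 40 mm above the bench at the start
- ball_ring: white plastic ring that the ball rests on, fixed, outer diameter 52, inner 40, 14 high. Origin at the centre of its underside; stands on the green mat. Ring and pot may stand in either order along the mat, centres about 125 to 175 mm apart
- mat: fixed green mat, 340 (x) by 240 (y) by 4 thick, origin at the centre of its underside. Pot and ring stand on it, on the other side of the bench from the disinfector
- jar: bystander: loose small amber jar with white lid, 52 diameter, 75 high, origin under its centre
- bottle: bystander: loose clear bottle with green cap, 60 diameter, 150 high, origin under its centre
- rack: bystander: loose blue tube rack with red-capped tubes, 160 by 70 by 84 high, origin under its centre
Not all that is in view belongs to the job. What is shaped like the pot but purple is not meant.

How it is judged:
By the outcome, as a careful person would: the job done as asked, in the order asked, and still so for the second after the job is handed in, while the arm keeps its last pose, push and grip.
It also fails if it takes over 64 s, if anything falls off the work surface, if the arm or the gripper's body presses on something with over 40 N, if the wrist force passes 120 N, or if a joint passes its speed limit or range.

## Working session

There is one attempt and no reset: what is moved stays moved. The work goes in short steps, each a Python script; the robot and the scene stay as the last script left them, time stands still between calls to the robot, and variables do not carry over. Pictures are saved under pics/ and viewed, and the job is handed in when it is done.

```bash
mkdir -p pics; ls; python3 - <<'E'
from workcell import env
import cv2, numpy as np
for n in ["scene","top"]:
    f=env.grab_frame(n); cv2.imwrite(f"pics/a_{n}.png",f["image"])
    print(n,f["fx"],f["fy"],f["cx"],f["cy"],f["position"],f["orientation"],[k for k in f])
    for t in ["disinfector","lid_bar","lid","pot","ball","ball_ring","mat","jar","bottle","rack"]:
        r=env.search_frame(f,t)
        print(t,[(np.round(d["xyz"],3).tolist(),round(d["score"],2)) for d in r])
s=env.read_state();print(s["clock"],s["tool_rot"],s["position"],s["force"])
E
```

```text
pics
scene 473.67522724300943 473.67522724300943 315.0773270726433 197.4569617432409 [ 1.19362028 -0.76592957  1.05719239] [46.98220974 -0.1398423  38.76938075] ['image', 'fx', 'fy', 'cx', 'cy', 'position', 'orientation', 'shot']
disinfector [([0.55, -0.27, 0.14], 0.8)]
lid_bar [([0.522, -0.246, 0.137], 0.73)]
lid [([0.518, -0.254, 0.14], 0.91)]
pot [([0.581, 0.191, 0.042], 0.96), ([0.795, -0.129, 0.026], 0.96)]
ball [([0.438, 0.181, 0.054], 0.51)]
ball_ring [([0.444, 0.176, 0.016], 0.46)]
mat [([0.455, 0.137, 0.003], 0.97)]
jar [([0.774, -0.002, 0.06], 0.85)]
bottle [([0.491, 0.499, 0.076], 0.88)]
rack [([0.537, -0.497, 0.066], 0.61)]
top 395.79522510607666 395.79522510607666 323.8065065355481 199.05955075463743 [0.38486889 0.02470591 1.30075648] [ 10.89810752  -1.84487867 -89.33826417] ['image', 'fx', 'fy', 'cx', 'cy', 'position', 'orientation', 'shot']
disinfector [([0.501, -0.23, 0.138], 0.9)]
lid_bar [([0.504, -0.231, 0.14], 0.97)]
lid [([0.505, -0.236, 0.14], 0.74)]
pot [([0.809, -0.144, 0.005], 0.78), ([0.581, 0.183, 0.008], 0.65)]
ball [([0.426, 0.194, 0.06], 0.73), ([0.583, 0.181, 0.01], 0.72)]
ball_ring []
mat [([0.453, 0.212, 0.002], 0.55)]
jar [([0.756, 0.006, 0.07], 0.67)]
bottle [([0.478, 0.503, 0.099], 0.74)]
rack [([0.502, -0.472, 0.067], 0.89)]
1.1 [-9.00009739e+01 -2.07722384e-03  1.56175472e+02] [0.25241793 0.5717358  0.22254854] [-0.19346218 -0.80876662 -0.76108905]
```

View pics/a_scene.png

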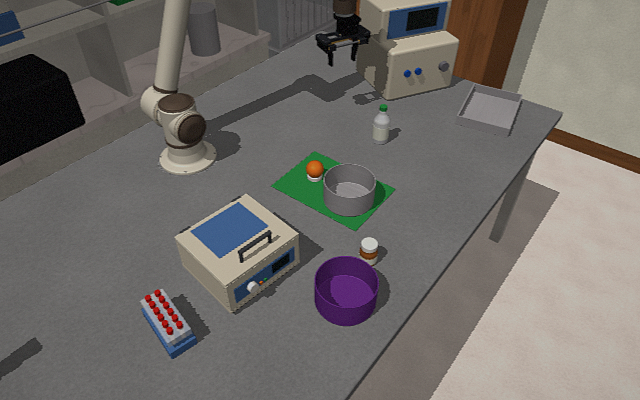

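View pics/a_top.png

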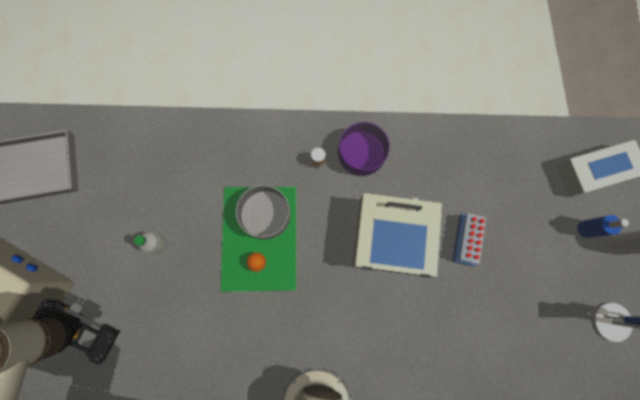

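The steel pot is at top (263,212) and scene (350,190), standing on the mat. The purple look-alike is at top (363,148) and scene (346,290). The grey steel one on the green mat fits the description, so I'm confirming it in an enlarged crop and measuring.

```bash
cat > h.py <<'E'
from workcell import env
import cv2, numpy as np
from scipy.spatial.transform import Rotation as R
def Rm(o): return R.from_euler('xyz',o,degrees=True).as_matrix()
def ray(f,u,v):
    u=np.atleast_1d(u).astype(float);v=np.atleast_1d(v).astype(float)
    d=np.stack([(u-f["cx"])/f["fx"],-(v-f["cy"])/f["fy"],-np.ones_like(u)],-1)
    return d@Rm(f["orientation"]).T
def onz(f,u,v,z):
    d=ray(f,u,v);p=np.array(f["position"]);return p+d*((z-p[2])/d[:,2])[:,None]
def proj(f,P):
    c=(np.atleast_2d(P)-np.array(f["position"]))@Rm(f["orientation"])
    return np.stack([f["cx"]+f["fx"]*c[:,0]/-c[:,2],f["cy"]-f["fy"]*c[:,1]/-c[:,2]],-1)
def tri(obs):
    A=np.zeros((3,3));b=np.zeros(3)
    for f,u,v in obs:
        d=ray(f,u,v)[0];d/=np.linalg.norm(d);M=np.eye(3)-np.outer(d,d);A+=M;b+=M@np.array(f["position"])
    return np.linalg.solve(A,b)
def cen(m): 
    ys,xs=np.nonzero(m);return xs.mean(),ys.mean()
def mask(f,t,near=None):
    r=env.trace(f,t)
    return [(d["mask"],d["score"]) for d in r]
E
python3 - <<'E'
from h import *
F={}
ob=[]
for n in ["scene","top"]:
    f=env.grab_frame(n);F[n]=f
    im=f["image"]
    for t in ["ball","pot","lid","lid_bar","disinfector","ball_ring"]:
        for m,s in mask(f,t):
            ys,xs=np.nonzero(m);print(n,t,round(s,2),m.sum(),np.round(cen(m),1),xs.min(),xs.max(),ys.min(),ys.max())
            if t in("lid","lid_bar","disinfector"):
                P=onz(f,xs,ys,0.1385)[:,:2]
                print("   rect",cv2.minAreaRect((P*1000).astype(np.float32)))
    hsv=cv2.cvtColor(im,cv2.COLOR_BGR2HSV)
    o=cv2.inRange(hsv,(5,150,120),(18,255,255));
    nl,lab,st,ce=cv2.connectedComponentsWithStats(o);print([(st[i].tolist(),ce[i].round(1).tolist()) for i in range(1,nl) if st[i][4]>30])
cv2.imwrite("pics/b_pot.png",cv2.resize(np.hstack([F["top"]["image"][130:300,200:400],F["scene"]["image"][130:300,260:460]]),None,fx=2,fy=2))
cv2.imwrite("pics/b_dis.png",cv2.resize(np.hstack([F["top"]["image"][170:300,340:460],F["scene"]["image"][180:310,170:310]]),None,fx=3,fy=3))
E
```

```text
scene ball 0.65 250 [314.9 168.5] 306 323 160 177
scene pot 0.77 3772 [345.8 290.2] 315 378 256 325
scene pot 0.59 2325 [349.3 189.5] 324 375 164 216
scene pot 0.55 513 [381.2 126.5] 372 390 105 144
scene lid 0.61 5893 [235.7 238.2] 175 297 194 285
   rect ((509.3076171875, -239.1373291015625), (244.02529907226562, 225.2610321044922), 83.43479919433594)
scene lid 0.31 222 [315. 169.] 307 323 161 177
   rect ((498.85748291015625, 102.37665557861328), (48.85326385498047, 76.19515991210938), 38.944522857666016)
scene lid_bar 0.84 5855 [236.1 238.3] 176 297 194 285
   rect ((510.4922180175781, -238.54446411132812), (241.92486572265625, 225.85610961914062), 83.35468292236328)
scene disinfector 0.9 9144 [238.9 250.9] 176 300 194 312
   rect ((539.621337890625, -259.47308349609375), (283.7807922363281, 304.22576904296875), 83.80241394042969)
scene disinfector 0.37 411 [369.  250.9] 359 377 238 265
   rect ((807.760986328125, -67.38557434082031), (45.36778259277344, 90.02946472167969), 33.308372497558594)
scene ball_ring 0.64 61 [315.2 178.6] 308 322 175 181
scene ball_ring 0.63 2445 [324.3 
[... 411 characters left out ...]
781)
top lid_bar 0.76 5974 [398.6 234.6] 356 440 193 276
   rect ((507.7934875488281, -233.38436889648438), (244.12623596191406, 224.65301513671875), 83.62226104736328)
top lid_bar 0.66 6433 [396.6 235.5] 351 441 194 277
   rect ((506.7885437011719, -226.52264404296875), (256.817626953125, 231.57582092285156), 84.33556365966797)
top lid_bar 0.4 316 [255.6 262.5] 246 265 253 272
   rect ((419.3129577636719, 185.013427734375), (54.197566986083984, 55.111900329589844), 0.7629286646842957)
top disinfector 0.58 6378 [396.7 235.5] 351 441 194 277
   rect ((505.5699462890625, -227.35072326660156), (253.7598876953125, 228.50579833984375), 84.2789077758789)
[([248, 253, 17, 18, 234], [256.2, 261.6])]
```

View pics/b_pot.png

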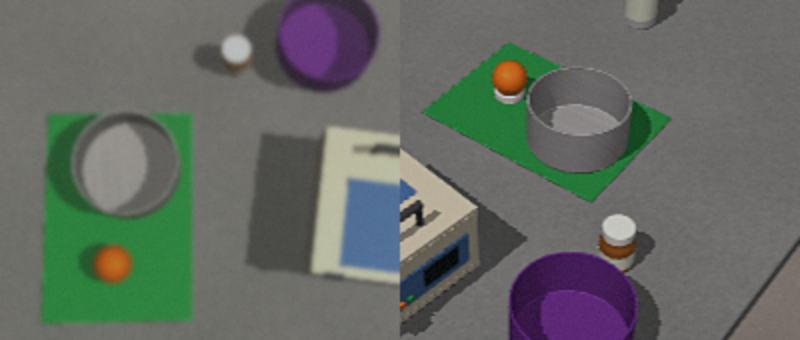

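View pics/b_dis.png

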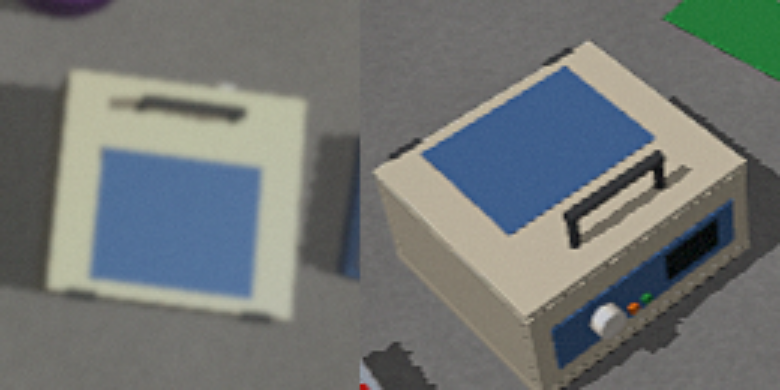

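The crop confirms it: the grey steel pot sits on the green mat with the ball on its white ring beside it, and the purple one is the decoy. Next I'll work out poses and check reachability.

```bash
python3 - <<'E'
from h import *
fs=env.grab_frame("scene");ft=env.grab_frame("top")
print("ball",tri([(fs,314.6,168.2),(ft,255.9,262)]), onz(ft,255.9,262,.04),onz(fs,314.6,168.2,.04))
# pot: hull of pot mask vs predicted silhouette
from scipy.optimize import least_squares
def hull(P): return cv2.convexHull(P.astype(np.float32))
a=np.linspace(0,2*np.pi,60,endpoint=False)
def pots(x,y): return np.vstack([np.c_[x+.082*np.cos(a),y+.082*np.sin(a),np.full(60,z)] for z in(.004,.089)])
obs={}
for f,c in((fs,(349,190)),(ft,(262,212))):
    for m,s in mask(f,"pot"):
        if np.hypot(*(np.array(cen(m))-c))<8: 
            ys,xs=np.nonzero(m);obs[f["shot"]]=(f,np.array([xs.min(),xs.max(),ys.min(),ys.max()]))
def res(p,sel):
    o=[]
    for f,b in sel:
        q=proj(f,pots(*p));o+=list(np.array([q[:,0].min(),q[:,0].max(),q[:,1].min(),q[:,1].max()])-b)
    return o
for sel in (list(obs.values()),[list(obs.values())[0]],[list(obs.values())[-1]]):
    r=least_squares(res,[.58,.18],args=(sel,));print("pot",r.x,np.round(r.fun,1))
# disinfector IK
yaw=-6.5;c=np.array([.507,-.235]);Rz=Rm([0,0,yaw])
H=np.array([*c,0])+Rz@[-.11,0,.1305]
for th in(0,25,50):
    t=np.radians(th);Rl=Rz@R.from_euler('y',-th,degrees=True).as_matrix()
    bar=H+Rl@[.19,0,.043]
    for sg in(1,-1):
        # tool y=-lid z, tool z = sg*lid x
        ty=-Rl[:,2];tz=sg*Rl[:,0];tx=np.cross(ty,tz);Rt=np.c_[tx,ty,tz]
        o=R.from_matrix(Rt).as_euler('xyz',degrees=True)
        q=env.inverse_kinematics(bar+ty*.019,o);print(th,sg,bar.round(3),o.round(1),None if q is None else np.round(q,1))
for p in([.43,.19,.026],[.58,.185,.025]):
    for y in(0,180,30,-30,150,-150): 
        q=env.inverse_kinematics(p,[-90,0,y]);print(p,y,None if q is None else np.round(q,1))
print(env.read_state()["clock"])
E
```

```text
ball [0.42296261 0.19647561 0.04161856] [[0.42367211 0.19735236 0.04      ]] [[0.42115903 0.19726577 0.04      ]]
pot [0.57733358 0.17763474] [-1.   0.9 -1.3  1. ]
pot [0.57733358 0.17763474] [-1.   0.9 -1.3  1. ]
pot [0.57733358 0.17763474] [-1.   0.9 -1.3  1. ]
0 1 [ 0.586 -0.244  0.173] [-90.    0.  -96.5] None
0 -1 [ 0.586 -0.244  0.173] [-90.    0.   83.5] [ -8.   26.   -3.5   0.  -60.5   1.5]
25 1 [ 0.551 -0.24   0.25 ] [-65.    0.  -96.5] [  -8.6    9.3  -19.6   -1.5  -36.1 -176.9]
25 -1 [ 0.551 -0.24   0.25 ] [-115.     0.    83.5] [ -8.6   9.3 -19.6  -1.5 -36.1   3.1]
50 1 [ 0.486 -0.233  0.304] [-40.    0.  -96.5] [ -10.7   -5.2  -33.2  -15.1  -12.5 -162.5]
50 -1 [ 0.486 -0.233  0.304] [-140.     0.    83.5] [-10.7  -5.2 -33.2 -15.1 -12.5  17.5]
[0.43, 0.19, 0.026] 0 [  43.7   21.9  -34.8   -0.   -33.3 -133.7]
[0.43, 0.19, 0.026] 180 [ 43.7  21.9 -34.8   0.  -33.3  46.3]
[0.43, 0.19, 0.026] 30 [  43.7   21.9  -34.8   -0.   -33.3 -103.7]
[0.43, 0.19, 0.026] -30 [  43.7   21.9  -34.8   -0.   -33.3 -163.7]
[0.43, 0.19, 0.026] 150 [ 43.7  21.9 -34.8   0.  -33.3  16.3]
[0.43, 0.19, 0.026] -150 [ 43.7  21.9 -34.8   0.  -33.3  76.3]
[0.58, 0.185, 0.025] 0 [  32.9   32.   -14.9   -0.   -43.1 -122.9]
[0.58, 0.185, 0.025] 180 [ 32.9  32.  -14.9   0.  -43.1  57.1]
[0.58, 0.185, 0.025] 30 [ 32.9  32.  -14.9  -0.  -43.1 -92.9]
[0.58, 0.185, 0.025] -30 [  32.9   32.   -14.9   -0.   -43.1 -152.9]
[0.58, 0.185, 0.025] 150 [ 32.9  32.  -14.9   0.  -43.1  27.1]
[0.58, 0.185, 0.025] -150 [ 32.9  32.  -14.9   0.  -43.1  87.1]
2.0
```

```bash
python3 - <<'E'
from h import *
env.goto([.47,.19,.26],[-90,0,173])
f=env.grab_frame("wrist");cv2.imwrite("pics/c_wrist.png",f["image"])
print(f["position"],f["orientation"],f["fx"],f["cx"],f["cy"])
for t in("ball","pot","ball_ring"):
    for m,s in mask(f,t):
        ys,xs=np.nonzero(m);print(t,round(s,2),m.sum(),np.round(cen(m),1),xs.min(),xs.max(),ys.min(),ys.max())
print("proj ball,pot rim c",proj(f,[[.423,.197,.04],[.577,.178,.089]]))
s=env.read_state();print(s["clock"],s["position"],s["opening"],s["force"])
E
```

```text
[0.54113911 0.18090284 0.4225385 ] [-1.51893085e+01  2.16180368e-02 -9.69203247e+01] 278.91514634756857 318.28310487842356 200.44831351335134
ball 0.63 1287 [319.1 209.6] 300 339 190 229
pot 0.57 18040 [319.1  83.1] 247 392 5 161
proj ball,pot rim c [[317.16783196 210.77455765]
 [317.1108233   91.47387311]]
3.8167 [0.46987771 0.19069378 0.25980832] 0.9968182455930389 [ 0.12753958  0.14740841 -0.29061603]
```

View pics/c_wrist.png

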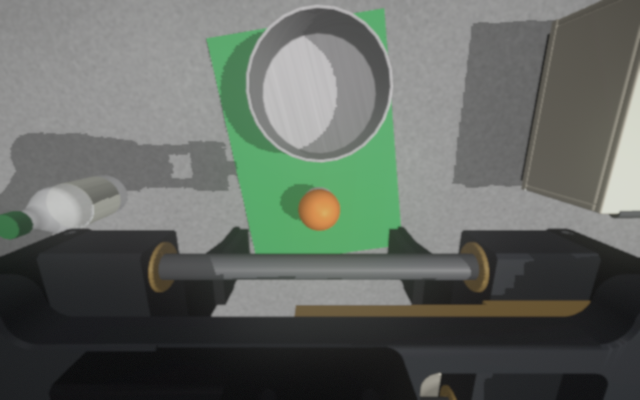

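The wrist view shows the ball at (319,210) and the pot rim spanning columns 247–392 and rows 5–161, both close to where they should project. I'll refine with all views, then grasp.

```bash
python3 - <<'E'
from h import *
from scipy.optimize import least_squares
fw=env.grab_frame("wrist")
b=onz(fw,319.2,209.6,.04)[0]
a=np.linspace(0,2*np.pi,120,endpoint=False)
def res(p):
    P=np.vstack([np.c_[p[0]+.082*np.cos(a),p[1]+.082*np.sin(a),np.full(120,z)] for z in(.004,.089)])
    q=proj(fw,P);return np.array([q[:,0].min(),q[:,0].max(),q[:,1].min(),q[:,1].max()])-[246.5,392.5,4.5,161.5]
r=least_squares(res,[.58,.18]);print("ball wrist",b,"pot wrist",r.x,r.fun.round(1))
ball=np.array([(.4229+b[0])/2,(.197+b[1])/2]);print(ball)
env.gripper_to(1.0,15)
env.goto([*ball,.11],[-90,0,173])
hit=env.move_straight([*ball,.026],rate=.06,force_limit=8)
s=env.read_state();print(hit,s["position"],s["force"])
if not hit:
    env.gripper_to(0.0,15)
    s=env.read_state();print(s["clock"],s["opening"]*87,s["force"],s["position"])
    f=env.grab_frame("wrist");cv2.imwrite("pics/d_w.png",f["image"])
E
```

```text
ball wrist [0.4242723  0.19387159 0.04      ] pot wrist [0.57957286 0.17505859] [-0.6  0.6 -0.3  0.5]
[0.42358615 0.19543579]
False [0.42381669 0.19563991 0.0263417 ] [ 0.38002479 -0.18525886 -0.4013934 ]
6.9083 59.66781115867052 [-0.53510345  1.22386641  0.23027454] [0.42366949 0.19554604 0.02606145]
```

View pics/d_w.png

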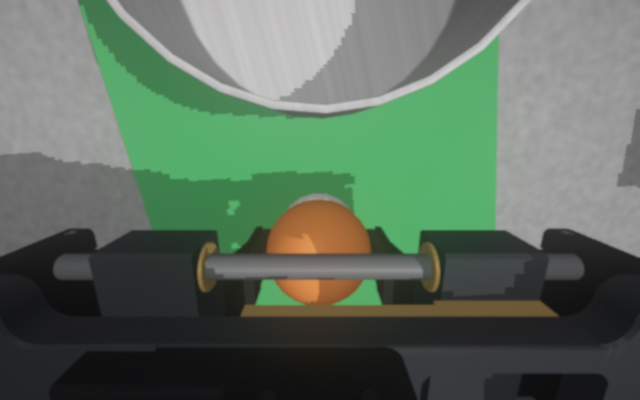

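The ball is held: the opening reads 59.7 mm and the picture shows it between the pads at (319,250).

```bash
python3 - <<'E'
from h import *
pot=np.array([.5785,.1762])
p=env.read_state()["position"]
env.move_straight([p[0],p[1],.16],rate=.15)
env.move_straight([*pot,.16],rate=.2)
s=env.read_state();print(s["clock"],s["opening"]*87,s["force"])
f=env.grab_frame("wrist");cv2.imwrite("pics/e_w.png",f["image"])
for t in("ball","pot"):
    for m,sc in mask(f,t):
        ys,xs=np.nonzero(m);print(t,round(sc,2),m.sum(),xs.min(),xs.max(),ys.min(),ys.max())
a=np.linspace(0,2*np.pi,120,endpoint=False)
q=proj(f,np.c_[pot[0]+.082*np.cos(a),pot[1]+.082*np.sin(a),np.full(120,.089)]);im=f["image"].copy()
for u,v in q: cv2.circle(im,(int(round(u)),int(round(v))),1,(0,0,255),-1)
cv2.imwrite("pics/e_w.png",im)
E
```

```text
8.9333 59.40737538794426 [-0.33063126 -0.50297011 -0.38380594]
ball 0.68 6190 267 370 199 304
pot 0.9 878 566 639 0 14
pot 0.71 17582 224 412 108 246
```

View pics/e_w.png

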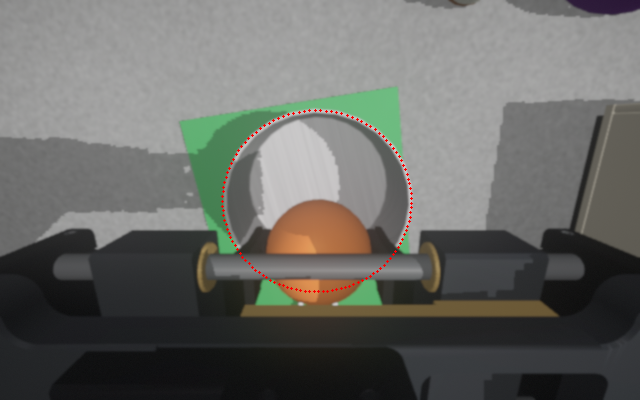

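The predicted rim (red dots) matches the real rim within a pixel or so, so the ball is centred and I can lower it.

```bash
python3 - <<'E'
from h import *
pot=np.array([.5785,.1762])
h1=env.move_straight([*pot,.045],rate=.1,force_limit=6)
s=env.read_state();print(h1,s["position"],s["force"],s["opening"]*87)
if not h1:
    h2=env.move_straight([*pot,.0225],rate=.015,force_limit=2.0)
    s=env.read_state();print(h2,s["clock"],s["position"],s["force"],s["opening"]*87)
E
```

```text
False [0.579066   0.17649394 0.04579427] [ 0.02584842 -0.72566629 -0.15500749] 59.27896760763394
True 11.6 [0.57859456 0.17615812 0.02478538] [0.7881408  0.45766731 4.24143968] 59.2009655682815
```

```bash
python3 - <<'E'
from h import *
env.gripper_to(0.88)
s=env.read_state();print(s["clock"],s["opening"]*87,s["force"])
p=s["position"]
h=env.move_straight([p[0],p[1],.2],rate=.14,force_limit=10);print(h)
f=env.grab_frame("wrist");cv2.imwrite("pics/f_w.png",f["image"])
s=env.read_state();print(s["clock"],s["opening"]*87,s["force"])
E
```

```text
12.2417 76.57728859797751 [-0.29252655  0.45983497 -0.28179852]
False
13.7 76.47825918316472 [ 0.26661655  0.98882776 -0.67821021]
```

View pics/f_w.png

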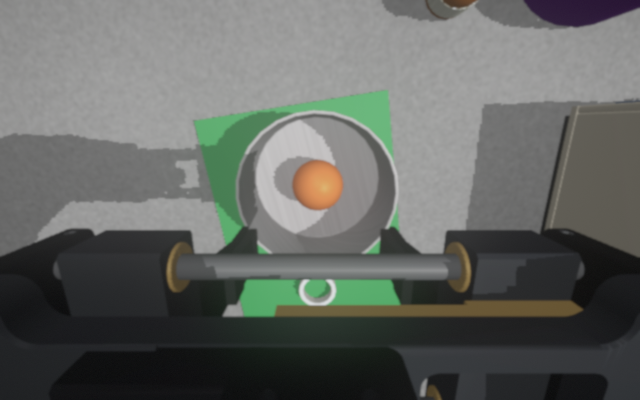

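The ball lies in the middle of the pot floor at (318,185) and the pot hasn't moved. On to the handle.

```bash
python3 - <<'E'
from h import *
print(env.inverse_kinematics([.586,-.225,.31],[-90,0,83.5]))
env.goto([.586,-.225,.31],[-90,0,83.5])
env.gripper_to(0.5,30)
f=env.grab_frame("wrist")
print(f["position"],f["orientation"])
yaw=-6.5;c=np.array([.507,-.235]);Rz=Rm([0,0,yaw]);O=np.array([*c,0])
P=[O+Rz@[x,y,z] for x,y,z in [(.08,.05,.1735),(.08,-.05,.1735),(.11,.12,.1385),(.11,-.12,.1385),(-.11,.12,.1385),(-.11,-.12,.1385)]]
q=proj(f,P);print(q.round(1))
im=f["image"].copy();cv2.imwrite("pics/g_raw.png",im)
for u,v in q: cv2.circle(im,(int(round(u)),int(round(v))),2,(0,0,255),-1)
cv2.imwrite("pics/g_w.png",im)
for m,sc in mask(f,"lid"):
    ys,xs=np.nonzero(m);print("lid",round(sc,2),m.sum(),xs.min(),xs.max(),ys.min(),ys.max())
s=env.read_state();print(s["clock"],s["position"])
E
```

```text
[ -6.25629453  19.87228477   9.57491666   0.         -79.70263189
  -0.24370547]
[ 0.57807125 -0.29714484  0.47264103] [-1.51968970e+01 -6.97444257e-03  1.73533222e+02]
[[316.1 219.6]
 [316.  128.4]
 [293.7 261.1]
 [288.7  61.9]
 [460.4 261.2]
 [489.8  62. ]]
lid 0.85 33489 287 488 60 254
16.1833 [ 0.58601557 -0.22504811  0.31003353]
```

View pics/g_w.png

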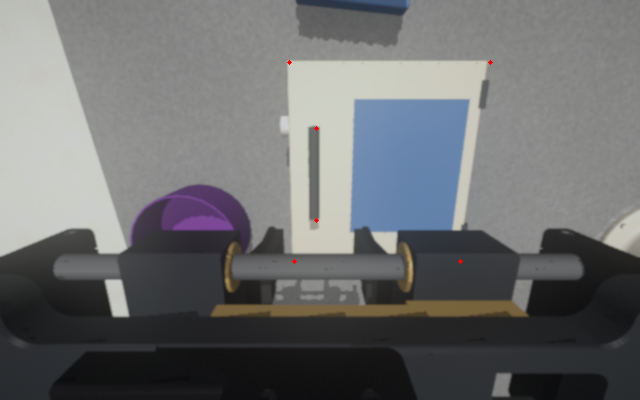

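```bash
python3 - <<'E'
import cv2,numpy as np
im=cv2.imread("pics/g_raw.png");g=cv2.cvtColor(im,cv2.COLOR_BGR2GRAY).astype(int)
for r in(100,140,160,180,200,210): print(r,g[r,282:330:1].tolist())
print(g[50:140,314].tolist()); print(g[215:235,314].tolist())
print("R",[ (r,g[r,460:500].tolist()) for r in (70,)])
cv2.imwrite("pics/g_crop.png",cv2.resize(im[40:250,270:500],None,fx=2.8,fy=2.8))
E
```

```text
100 [148, 147, 145, 145, 148, 159, 179, 196, 203, 204, 205, 205, 205, 205, 205, 205, 205, 205, 205, 205, 205, 205, 205, 205, 205, 205, 206, 205, 205, 205, 205, 205, 206, 206, 206, 206, 206, 206, 206, 206, 206, 206, 206, 206, 206, 206, 206, 206]
140 [145, 144, 143, 143, 144, 146, 157, 177, 196, 204, 205, 205, 205, 206, 206, 206, 206, 206, 206, 206, 206, 206, 206, 206, 202, 188, 156, 120, 106, 107, 109, 109, 108, 107, 104, 103, 119, 160, 193, 205, 206, 207, 207, 206, 206, 207, 207, 206]
160 [145, 146, 148, 146, 137, 123, 125, 157, 188, 201, 205, 205, 205, 205, 205, 205, 205, 205, 205, 205, 205, 205, 205, 205, 201, 186, 152, 115, 104, 105, 108, 108, 107, 105, 103, 101, 118, 159, 193, 204, 206, 206, 206, 206, 206, 206, 206, 206]
180 [148, 149, 149, 148, 147, 147, 150, 158, 176, 195, 203, 204, 204, 204, 204, 204, 205, 205, 204, 204, 205, 204, 205, 205, 204, 200, 182, 142, 109, 105, 106, 107, 106, 104, 102, 101, 117, 159, 192, 203, 205, 205, 205, 205, 205, 205, 205, 205]
200 [148, 148, 148, 147, 147, 147, 149, 155, 171, 190, 201, 204, 204, 204, 204, 204, 204, 204, 204, 204, 204, 204, 204, 
[... 430 characters left out ...]
01, 203, 203, 203, 203, 203, 204, 203, 204, 204, 204, 204, 204, 204, 204, 204, 204, 204, 204, 205, 204, 205, 205, 205, 205, 205, 205, 205, 205, 205, 205, 205, 206, 205, 205, 205, 206, 205, 206, 206, 206, 206, 206, 206, 206, 206, 206, 206, 206, 206, 206, 206, 206, 206, 206, 206, 206, 206, 206, 206, 206, 205, 199, 179, 143, 115, 109, 108, 109, 108, 108, 108, 108, 108, 108, 108, 108, 108]
[104, 104, 104, 106, 119, 138, 150, 152, 153, 153, 153, 153, 153, 158, 174, 193, 201, 202, 202, 202]
R [(70, [200, 200, 199, 199, 199, 199, 199, 199, 199, 199, 198, 199, 198, 198, 198, 198, 198, 198, 198, 198, 198, 198, 198, 198, 194, 181, 158, 140, 135, 135, 136, 137, 138, 138, 138, 137, 137, 138, 138, 138])]
```

View pics/g_crop.png

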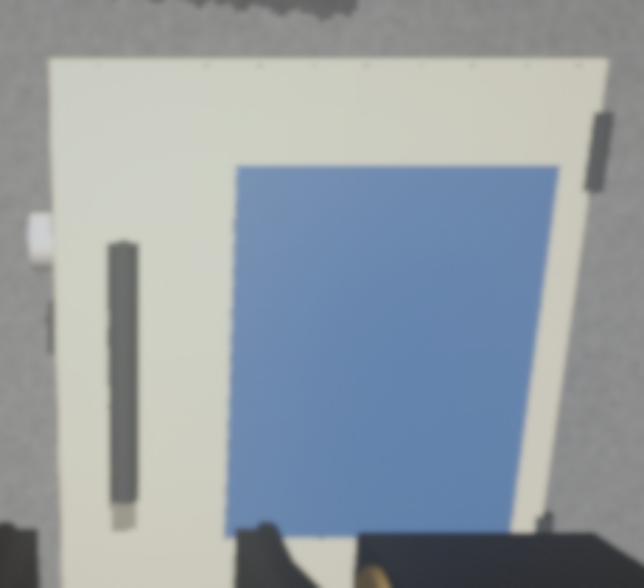

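The bar is at columns 309–319 (centre about 314) and rows 126–219, roughly 2 px from prediction. I'll shift the machine estimate by about (+1.5, −1) mm and plan the grasp and arc.

```bash
cat >> h.py <<'E'
YAW=-6.5;C=np.array([.5086,-.2362,0])
def lidpose(th,delta,hinge=None,back=0.0,gp=0.019):
    Rz=Rm([0,0,YAW]);Hh=C+Rz@[-.11,0,.1305]
    if hinge is not None: Hh=hinge
    bar=Hh+Rz@Rm([0,-th,0])@np.array([.19,0,.043])
    Rl=Rz@Rm([0,-(th+delta),0])
    ty=-Rl[:,2];tz=-Rl[:,0];Rt=np.c_[np.cross(ty,tz),ty,tz]
    return bar+ty*(gp-back),R.from_matrix(Rt).as_euler('xyz',degrees=True),bar
E
python3 - <<'E'
from h import *
for d in(0,-10,-20):
    for th in(0,10,20,30,40,50,55):
        p,o,b=lidpose(th,d);q=env.inverse_kinematics(p,o);print(d,th,p.round(3),o.round(1),None if q is None else np.round(q,1))
E
```

```text
0 0 [ 0.588 -0.245  0.154] [-90.    0.   83.5] [ -8.1  26.2  -3.2   0.  -60.7   1.6]
0 10 [ 0.581 -0.244  0.187] [-100.     0.    83.5] [ -8.3  19.4  -9.4  -0.4 -51.2   2. ]
0 20 [ 0.569 -0.243  0.218] [-110.     0.    83.5] [ -8.5  12.8 -16.   -1.  -41.3   2.7]
0 30 [ 0.551 -0.241  0.246] [-120.     0.    83.5] [ -8.9   6.4 -22.7  -2.3 -31.    4. ]
0 40 [ 0.529 -0.238  0.271] [-130.     0.    83.5] [ -9.4   0.3 -29.1  -5.2 -20.7   7.1]
0 50 [ 0.502 -0.235  0.291] [-140.     0.    83.5] [-11.   -5.  -32.8 -15.7 -12.8  18.2]
0 55 [ 0.488 -0.234  0.3  ] [-145.     0.    83.5] [-15.   -7.  -30.7 -31.3 -13.5  35.5]
-10 0 [ 0.585 -0.245  0.155] [-80.    0.   83.5] [ -8.   30.8   4.1   0.3 -73.2   1.4]
-10 10 [ 0.578 -0.244  0.187] [-90.    0.   83.5] [ -8.1  23.7  -2.2   0.  -64.1   1.6]
-10 20 [ 0.565 -0.243  0.217] [-100.     0.    83.5] [ -8.3  16.6  -9.   -0.4 -54.4   2. ]
-10 30 [ 0.548 -0.241  0.245] [-110.     0.    83.5] [ -8.6   9.6 -16.   -1.  -44.4   2.7]
-10 40 [ 0.526 -0.238  0.269] [-120.     0.    83.5] [ -9.    2.8 -23.2  -2.2 -34.1   4. ]
-10 50 [ 0.5   -0.235  0.289] [-130.     0.    83.5] [ -9.6  -3.6 -30.1  -5.  -23.6   6.9]
-10 55 [ 0.486 -0.234  0.297] [-135.     0.    83.5] [-10.1  -6.6 -33.   -8.  -18.8  10.1]
-20 0 [ 0.582 -0.245  0.156] [-70.    0.   83.5] [ -7.9  35.8  11.1   0.5 -85.3   1.3]
-20 10 [ 0.575 -0.244  0.187] [-80.    0.   83.5] [ -8.   28.5   4.9   0.3 -76.4   1.4]
-20 20 [ 0.562 -0.242  0.217] [-90.    0.   83.5] [ -8.2  21.   -2.    0.  -67.    1.7]
-20 30 [ 0.545 -0.24   0.244] [-100.     0.    83.5] [ -8.4  13.5  -9.2  -0.4 -57.3   2.1]
-20 40 [ 0.523 -0.238  0.268] [-110.     0.    83.5] [ -8.7   6.2 -16.7  -1.  -47.2   2.8]
-20 50 [ 0.497 -0.235  0.287] [-120.     0.    83.5] [ -9.2  -1.  -24.3  -2.2 -36.7   4.1]
-20 55 [ 0.483 -0.233  0.295] [-125.     0.    83.5] [ -9.5  -4.4 -28.   -3.3 -31.4   5.3]
```

```bash
python3 - <<'E'
from h import *
D=-10
p,o,b=lidpose(0,D,back=.07);env.goto(p,o)
p,o,b=lidpose(0,D)
h=env.move_straight(p,o,rate=.06,force_limit=8)
s=env.read_state();print(h,s["clock"],s["position"],p,s["force"],s["opening"]*87)
if not h:
    f0=s["force"]
    env.gripper_to(0.0,8)
    s=env.read_state();print(s["clock"],s["position"],s["opening"]*87,s["force"]-f0)
f=env.grab_frame("wrist");cv2.imwrite("pics/h_w.png",f["image"])
E
```

```text
False 17.95 [ 0.58518023 -0.24496078  0.15528133] [ 0.58480764 -0.24488276  0.15478865] [ 0.57226549  0.2223025  -0.2242808 ] 43.4989917130842
18.6 [ 0.58539715 -0.24495782  0.15470713] 11.626310906268829 [ 0.64041669 -0.566464   -1.4746587 ]
```

View pics/h_w.png

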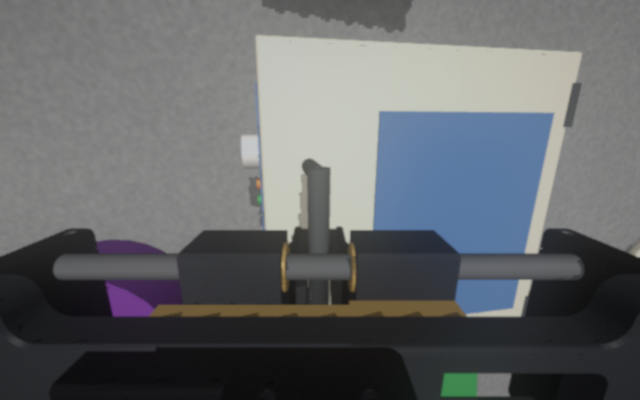

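The bar is gripped at 11.6 mm and the wrist force hardly changed. I'll raise it in small arc steps while monitoring force.

```bash
python3 - <<'E'
from h import *
D=-10
env.gripper_to(0.0,30)
for th in range(5,51,5):
    p,o,b=lidpose(th,D)
    env.move_straight(p,o,rate=.05)
    s=env.read_state();print(th,round(s["clock"],2),np.round(s["force"],1),np.round(s["wrist_torque"],2),round(s["opening"]*87,1),(s["position"]-p).round(4))
    if np.linalg.norm(s["force"])>20: print("STOP");break
for n in("scene","top","wrist"):
    f=env.grab_frame(n);cv2.imwrite(f"pics/i_{n}.png",f["image"])
E
```

```text
5 19.34 [ 3.2 -0.8 -1.5] [-0.21 -1.42  0.04] 11.1 [ 0.0004 -0.      0.0005]
10 19.82 [ 5.4 -1.2 -0.9] [-0.15 -1.41  0.04] 10.9 [ 0.0006 -0.0001  0.0001]
15 20.29 [ 6.  -1.7 -0.3] [-0.08 -1.36  0.02] 11.0 [ 0.0006 -0.0001  0.    ]
20 20.77 [ 4.7 -0.9  1.2] [-0.06 -1.23 -0.05] 11.2 [ 0.0005 -0.0001 -0.    ]
25 21.24 [ 5.1 -0.5  0.6] [ 0.08 -1.04 -0.01] 11.1 [ 0.0005 -0.0001 -0.    ]
30 21.72 [ 4.9 -0.5  2. ] [ 0.16 -0.9   0.03] 10.9 [ 0.0005 -0.      0.    ]
35 22.19 [5.4 0.2 2.4] [ 0.21 -0.8   0.13] 11.3 [ 0.0005 -0.      0.    ]
40 22.67 [4.8 0.  3.5] [ 0.31 -0.69  0.2 ] 11.2 [ 0.0005 -0.0001  0.    ]
45 23.14 [5.4 1.5 3.7] [ 0.41 -0.54  0.26] 11.1 [ 0.0004 -0.      0.0001]
50 23.62 [4.2 1.2 3.5] [ 0.53 -0.39  0.37] 11.0 [0.0003 0.     0.0001]
```

View pics/i_scene.png

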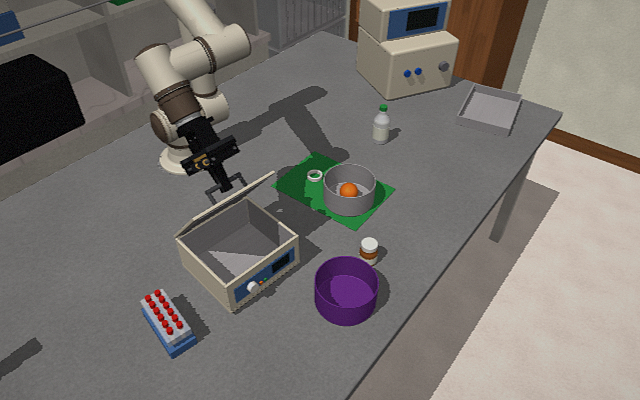

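View pics/i_wrist.png

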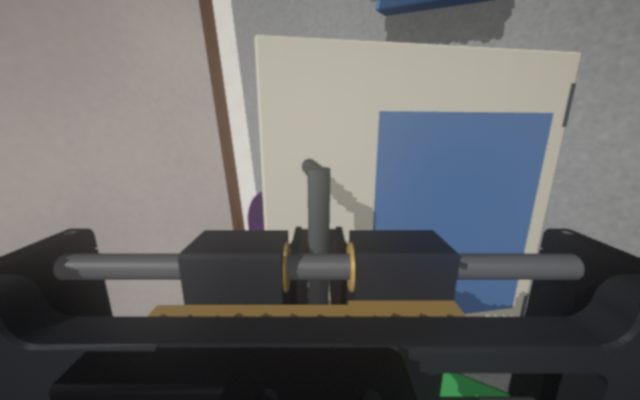

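The lid is up and held, and the ball is in the pot. The wrist view of the lid is almost unchanged from when it was closed, so it turned with the tool. Now an independent angle check from the pictures.

```bash
python3 - <<'E'
from h import *
Rz=Rm([0,0,YAW])
def pts(th): 
    H=C+Rz@[-.11,0,.1305];Rl=Rz@Rm([0,-th,0])
    return np.array([H+Rl@np.array(v) for v in[(.22,.12,0),(.22,.12,.008),(.22,-.12,0),(.22,-.12,.008),(.0,.12,0.008),(0,-.12,.008),(.19,-.05,.043),(.19,.05,.043)]])
fs=env.grab_frame("scene");fw=env.grab_frame("wrist")
for th in(45,48,50,52,55):
    print(th,"scene",proj(fs,pts(th))[:4].round(1).tolist(),"wrist",proj(fw,pts(th))[2:4].round(1).tolist(),proj(fw,pts(th))[5].round(1))
im=fs["image"].copy();S=5;x0,y0=165,150
big=cv2.resize(im[150:260,165:305],None,fx=S,fy=S,interpolation=cv2.INTER_CUBIC)
for th,col in((45,(255,0,0)),(50,(0,0,255)),(55,(0,255,0))):
    for u,v in proj(fs,pts(th)): cv2.circle(big,(int((u+.5-x0)*S),int((v+.5-y0)*S)),3,col,-1)
cv2.imwrite("pics/j_s.png",big)
for u,v in proj(fs,[[.5785,.1762,.039]]): print("ball in pot",u,v)
for m,s in mask(fs,"ball")[:1]: print(cen(m))
s=env.read_state();print(s["clock"],s["force"],s["opening"]*87,s["joint_positions"])
E
```

```text
45 scene [[280.2, 178.9], [278.5, 176.1], [199.6, 228.2], [197.7, 225.2]] wrist [[258.4, 48.1], [256.8, 44.7]] [583.6  52.7]
48 scene [[277.8, 174.9], [276.1, 172.1], [196.8, 223.9], [194.9, 220.8]] wrist [[256.6, 43.1], [255.6, 39.2]] [584.1  52.7]
50 scene [[276.1, 172.3], [274.4, 169.6], [195.0, 220.9], [193.0, 217.9]] wrist [[255.9, 39.4], [255.4, 35.2]] [584.5  52.7]
52 scene [[274.4, 169.7], [272.7, 167.0], [193.0, 218.1], [191.1, 215.1]] wrist [[255.6, 35.4], [255.6, 30.8]] [584.8  52.7]
55 scene [[271.8, 165.9], [270.0, 163.2], [190.1, 213.8], [188.1, 210.8]] wrist [[256.1, 28.7], [257.0, 23.4]] [585.3  52.8]
ball in pot 348.83749901321653 191.4252891125633
(np.float64(349.3151260504202), np.float64(190.08403361344537))
23.9167 [5.30879665 1.47090374 4.37156094] 11.079034031027817 [ -9.59013666  -3.5876098  -30.07408741  -4.96156426 -23.63853881
   6.92741542]
```

View pics/j_s.png

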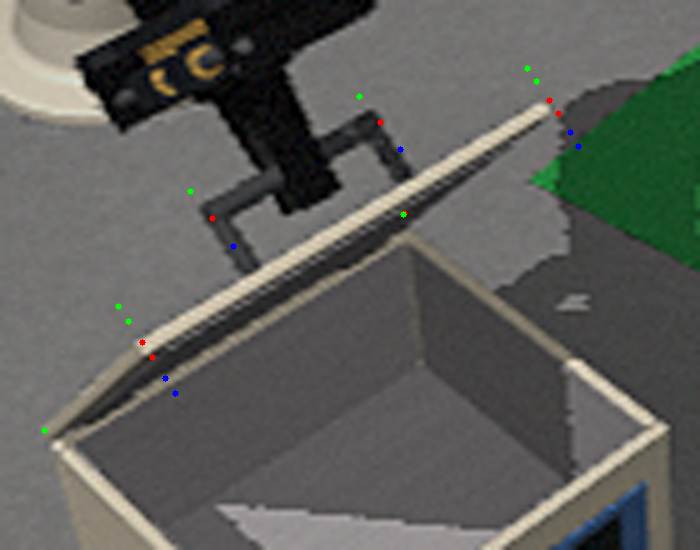

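The picture agrees with 50° (red points), within about 1°, with 45° and 55° clearly off. Last, I'll check that the hold is steady and hand the job in.

```bash
python3 - <<'E'
from h import *
env.dwell(1.0)
f=env.grab_frame("scene");g=cv2.imread("pics/i_scene.png")
d=cv2.absdiff(f["image"],g).max(2);print("changed px",(d>40).sum())
s=env.read_state();print(s["clock"],s["force"],s["opening"]*87,s["position"],np.abs(s["qvel"]).max())
env.close_job()
E
```

```text
changed px 55
24.9667 [3.72742225 2.25242774 4.73520216] 10.872281769904065 [ 0.5001988  -0.23520078  0.28931669] 0.10011635547327853
the job is handed in; nothing more can be done
```

The job is done and handed in at about 25 s of the 64 s allowed.

- **Ball and pot:** I lifted the ball off its ring and lowered it to the middle of the steel pot on the mat. I let go only once a light contact (about 4 N) showed it was on the floor of the pot. Afterwards the wrist and scene pictures showed it lying there, with the pot where it had been. I did not touch the purple look-alike.
- **Lid:** I gripped the handle bar across its middle and raised the lid to 50°. It is still held with a 30 N grip; wrist forces stayed around 7 N or less.
- **Last checks:** After a 1 s dwell the arm had not moved, the bar was still gripped at about 11 mm, and the scene picture was essentially unchanged. Lid edges projected for 50° matched the scene and wrist pictures to within 1–2 pixels, so the angle is good to about 1°. That leftover looks like a small calibration shift.
- **Bystanders:** The arm stayed clear of the jar, bottle and rack, and they look unmoved in the last pictures; I did not re-measure their positions.

No check failed or disagreed.

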